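# Dock the paint tin for the colour reader

## Task

Push the orange-banded paint tin along the bench into the reader's dock, into the corner of its two aluminium rails, then slide the red gate along until it closes against the tin, so that the tin stands upright touching the back rail, the side rail and the gate. Only push with the fingers: do not take the tin or the gate between them, and do not lift or tip the tin. Leave everything else where it is.

Things in the scene. Friction and masses are not known exactly. Their poses are not given: they have to be found in the camera images.
- tin_orange: The tin to dock: closed round white paint tin with a wide orange band and an orange spot on its steel lid, 74 mm diameter, 70 mm tall, about 0.4 kg, standing loose. Origin: centre of its underside, z up. It starts to the left or to the right of the dock's mouth, nearer the robot than the dock.
- dock_corner (a point): Corner of the dock at bench level, where the inner faces of its fixed aluminium rails (30 mm high, 12 mm thick) meet. x points away from the robot, y left, z up, turned with the dock by up to 0.15 rad. Back rail: its face is the plane x = 0, y from -12 to 213 mm. Side rail: its face is the plane y = 0, x from -45 mm to 0. The tin goes at x < 0, y > 0, on the bare bench, open to the robot.
- seat (a point): Centre of the docked tin's underside when it touches both rails: at (-37, 37, 0) mm from dock_corner, same axes. A thin yellow ring is painted round it on the bench. The white colour reader, 65 mm high, stands behind the back rail (from dock_corner x = 65 to 165, y = 0 to 150 mm).
- gate (a joint): Travel of the red gate in m, along the back rail towards the side rail (along -y of dock_corner): 0 fully open, limit 0.110. It starts 0 to 0.03. At 0.090 it touches a tin standing at the seat. About 1.5 N of friction; it stays where it is left.
- gate_paddle (a point): Middle of the gate's red paddle, an upright plate 10 mm thick (y), 50 mm long (x, from 52 to 2 mm in front of the back rail's face), from 6 to 52 mm above the bench. The point lies 27 mm in front of that face, 30 mm up, moves with the gate; axes as dock_corner's. Its carriage rides on the back rail: 30 mm along y, x -6 to 18 mm from the face, top 42 mm up.
- tin_green: A second tin of the same size with a green band and spot, on the other side of the dock's mouth. Origin: centre of its underside. To be left alone.
- thinner: Bystander: white bottle with a blue label, 64 mm diameter, 160 mm tall, origin under its centre.
- mixing_cup: Bystander: clear open cup, 84 mm diameter, 85 mm tall, origin under its centre.
- spray_can: Bystander: steel and green spray can, 54 mm diameter, 150 mm tall, origin under its centre.
- hardener_jar: Bystander: amber jar with a black cap, 60 mm diameter, 75 mm tall, origin under its centre.
- brush: Bystander: brush lying on the bench near the robot, origin under its middle.
- screwdriver: Bystander: screwdriver lying on the bench near the robot, origin under its middle.
Mind the look-alikes: they are no part of the job. What is shaped like the tin_orange but blue, pink or purple is not meant.

How it is judged:
By the outcome, as a careful person would: the job done as asked, in the order asked, and still so for the second after the job is handed in, with the robot touching nothing.
It also fails if it takes over 64 s, if anything falls off the work surface, if the arm or the gripper's body presses on something with over 40 N, if the wrist force passes 120 N, or if a joint passes its speed limit or range.

## Robot

A 6-joint arm with a two-finger parallel gripper is mounted at the origin on the work surface. World frame = base frame: x ahead of the robot, y to its left, z up, the work surface at z = 0. Lengths are in mm, angles in degrees, forces in N, time in s.
With the tool pointing down it reaches from about 350 to 850 mm from the base axis. Payload 8.1 kg.
Tool frame: the origin (TCP) lies midway between the tips of the shut fingers; the grasp point (between the pads) lies 19 mm behind it; x points along the fingers, y is the direction in which the jaws open and shut, and the axes are right-handed (so a half turn about x gives the same grasp; the last joint's range is limited). The gripper opens to 85 mm and grips with 20 to 120 N. Pads are 22 mm wide; open, the fingers measure 114 mm over their backs; the gripper's body (76 mm by 85 mm) begins 54 mm behind the grasp point. The pads swing forward as they close: fully open they stand 13 mm farther back than shut.
Start: joints at [63.06, 7.471, 85.268, -0, 87.261, -4.893], TCP at [225.203, 556.137, 191.592] pointing down, gripper open.
Joint ranges: [-169.43, 169.43], [-51.17, 129.36], [1.28, 143.12], [-76.62, 256.62], [0, 156.53], [-152.29, 152.29]. Speed limits (degrees/s): [136.94, 136.94, 159.86, 180, 180, 180].

## Interface

Orientations are given as [roll, pitch, yaw] about the fixed x, y, z axes, in that order (R = Rz(yaw) Ry(pitch) Rx(roll)).
In Python, from bench import r gives the robot as it stands.
- The arm moves only by the tool move_arm, never from a script. Its argument "deltas" is a list of rows, each a list of 2 entries, a list of its own where there are three numbers: the shift along the tool's x, y, z in mm, then the turn about the tool's x in degrees. A call has 1 to 12 rows; each row is the pose to reach, as a shift and turn from the pose measured when the call began, along the tool's axes at that moment; what a row does not reach only later rows make up. A row lasts 1/8 s, in which the tool goes at most 62.5 mm and 10.7 degrees, less where a joint would pass 70% of its speed; a pose out of reach is approached as far as the arm can. A call with a gripper value outside its range is refused whole. "jaw" is the opening, from -1 (shut) to 1 (fully open), set as the call begins (left out, the last holds). The fingers move at their own pace and stop on an object; "squeeze" is the grip in N (left out, the last holds). Time passes only in rows, so rows that repeat a pose let the fingers close. It gives the time, the measured TCP pose, the force and the opening at its end, in the units of the state.
- r.sense(): the state, without advancing time (a new reading comes with each control period).
- r.snapshot(name): name is "side" or "top"; returns (picture, depth): 480x640x3 uint8, red, green, blue; 480x640 float32, mm along the optical axis (not along the pixel's ray), 0 where there is no reading.
- r.get_calibration(name): a dict with "fovy" (degrees; the focal length in pixels is half the picture's height over the tangent of half this angle, whatever the lens; pixels are square), "cx", "cy" (the principal point, pixels), "k1" (the pictures are not rectified: a ray, as slopes to the right and down, at radius r is drawn at 1 + k1 r^2 times it, then the intrinsics apply), "position" and "attitude" of the camera in the world. Camera axes: x right, y down, z forward; pixel columns grow to the right and rows downward; lengths in mm; the calibration is good to about 2 mm. A picture is of the moment at which its call begins. get_calibration takes no time and is no camera call.
- r.hand_in(): hands the job in, once; it reports no verdict.
The state is a dict: "time": time; "joint_pos": joint angles; "qd": joint speeds; "joint_efforts": joint torques, N m; "tool_pos": TCP position; "tcp_rot": TCP orientation; "ft_force": force on the tool from outside, world axes, zero at the start; "wrist_torque": the same for the moment, N m; "finger_gap": finger opening in mm.
Only numpy, scipy, OpenCV 4.12 (cv2) and the standard library are available. Lean on these libraries where they do the work, as an engineer would, in place of code of your own. Each camera call takes 0.05 s, during which the arm holds its last target. There are 200 camera calls.

## Working session

There is one attempt and no reset: what is moved stays moved. The work goes in short steps, Python scripts to look and compute and a tool call to move; the robot and the scene stay as the last step left them, time stands still between calls to the robot, and variables do not carry over. Pictures are saved under pics/ and viewed, about 8 in all and at most 12, crops included, and the job is handed in when it is done.

Besides the shell and the picture viewer there is one more tool, called as name(argument=value, ...) on one line, values as JSON. move_arm: Moves the arm, as the interface text tells. Its arguments: {"type":"object","properties":{"deltas":{"type":"array","items":{"type":"array"}},"jaw":{"type":"number"},"squeeze":{"type":"number"}},"required":["deltas"]}

```bash
mkdir -p pics
cat > h.py <<'E'
import numpy as np, cv2
from scipy.spatial.transform import Rotation as R
from bench import r
def snap(cam,name):
    p,d=r.snapshot(cam); cv2.imwrite(f'pics/{name}.png',p[:,:,::-1]); np.save(f'pics/{name}.npy',d); return p,d
def att(a):
    a=np.array(a,float)
    if a.shape==(3,3): return a
    if a.size==4: raise Exception(a)
    return R.from_euler('xyz',a,degrees=True).as_matrix()
def ray(cam,u,v):
    c=r.get_calibration(cam); f=240/np.tan(np.radians(c['fovy'])/2)
    q=np.array([(u-c['cx'])/f,(v-c['cy'])/f]); s=q.copy()
    for _ in range(20): s=q/(1+c['k1']*(s@s))
    return np.array(c['position'],float),att(c['attitude'])@np.array([s[0],s[1],1])
def atz(cam,u,v,z):
    p,d=ray(cam,u,v); return p+d*(z-p[2])/d[2]
def atd(cam,u,v,dep):
    p,d=ray(cam,u,v); return p+d*dep
E
python3 - <<'E'
from h import *
for n in('top','side'):
    print(r.get_calibration(n)); snap(n,n+'0')
print(r.sense())
E
```

```text
{'fovy': 56.912813265055746, 'cx': 319.77430979551434, 'cy': 234.83726337511172, 'k1': -0.016236943463362238, 'position': array([ 300.07711081,    1.54517756, 1112.59251531]), 'attitude': array([-1.67494254e+02,  3.46796538e-02, -8.80007000e+01])}
{'fovy': 44.88287257525532, 'cx': 324.2672323819546, 'cy': 244.45009042179245, 'k1': -0.15984255027134994, 'position': array([ 213.46905047, -912.14519073,  913.16409358]), 'attitude': array([-131.65294615,   -0.26205927,  -18.65555776])}
{'time': 0.1, 'joint_pos': array([ 6.30599318e+01,  7.51026028e+00,  8.53268251e+01, -7.20380610e-04,
        8.72608476e+01, -4.89264933e+00]), 'qd': array([ 0.095669  , -0.1077887 , -0.09887712,  0.07426353,  0.00057558,
        0.07795282]), 'joint_efforts': array([ 1.62570832e-03, -5.70950532e+01, -5.01945627e+01, -7.55966289e-05,
        8.00191396e-03,  3.17900049e-05]), 'tool_pos': array([224.93800814, 555.60815829, 190.61853445]), 'tcp_rot': array([ -94.47171395,   89.90206437, -116.51909778]), 'ft_force': array([0.49732713, 0.34942415, 0.43035891]), 'wrist_torque': array([-0.01580136, -0.00907524,  0.02053404]), 'finger_gap': 85.52214693479709}
```

View pics/top0.png

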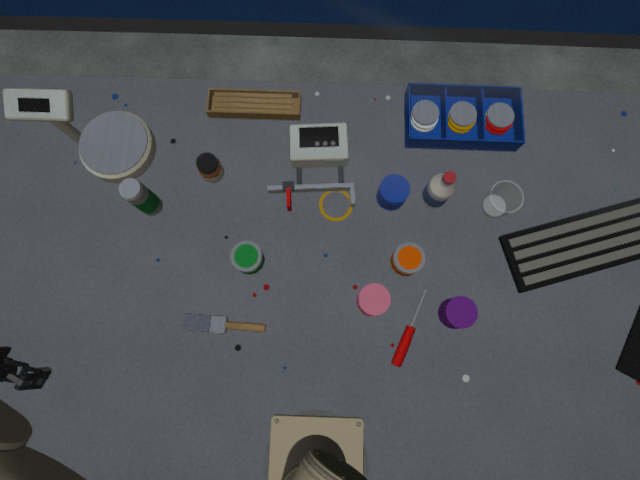

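View pics/side0.png

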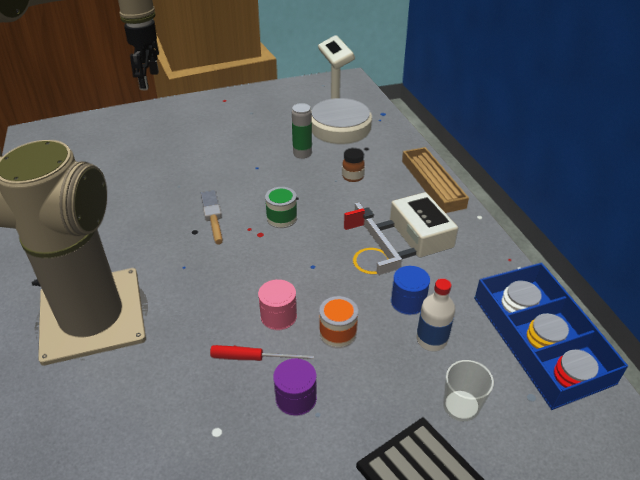

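The top view shows the orange tin at (409,258), ring at about (336,205), rails' corner at about (352,187), and red paddle at (289,198). The blue decoy is at (394,192), pink at (374,299) and purple at (458,312). I'll crop for exact values.

Run:
```python
from h import *
p=cv2.imread('pics/top0.png'); c=p[170:320,255:455]; cv2.imwrite('pics/c1.png',cv2.resize(c,None,fx=4,fy=4,interpolation=cv2.INTER_CUBIC))
d=np.load('pics/top0.npy'); hsv=cv2.cvtColor(p,cv2.COLOR_BGR2HSV)
def blob(n,lo,hi,box,z):
    m=cv2.inRange(hsv,lo,hi); k=np.zeros_like(m); x0,y0,x1,y1=box; k[y0:y1,x0:x1]=m[y0:y1,x0:x1]
    v,u=np.nonzero(k); a,b=u.mean(),v.mean()
    print(n,len(u),a,b,atz('top',a,b,z).round(1),atd('top',a,b,d[int(b),int(a)]).round(1))
blob('orange',(5,150,120),(18,255,255),(390,235,430,275),70)
blob('green',(45,100,50),(80,255,255),(225,235,265,275),70)
blob('blue',(105,100,50),(125,255,255),(375,170,415,212),70)
blob('pink',(160,60,80),(180,255,255),(355,280,395,320),70)
blob('red',(0,150,80),(6,255,255),(280,185,300,212),52)
blob('ring',(18,120,80),(32,255,255),(310,180,360,225),0)
```

```text
orange 439 409.2369020501139 257.1731207289294 [ 484. -205.   70.] [ 484.2 -205.2   69.2]
green 453 245.76158940397352 255.83002207505518 [473.7 185.1  70. ] [473.4 184.7  72. ]
blue 918 392.6732026143791 191.70479302832243 [ 646.3 -165.6   70. ] [ 645.9 -165.4   71.1]
pink 898 373.0501113585746 299.3028953229399 [ 381.2 -119.6   70. ] [ 381.3 -119.7   69.5]
red 79 288.26582278481015 196.39240506329114 [630.9  92.6  52. ] [630.6  92.6  52.8]
ring 227 333.80176211453744 206.92070484581498 [622.5 -23.2   0. ] [621.7 -23.1   2.9]
```

View pics/c1.png

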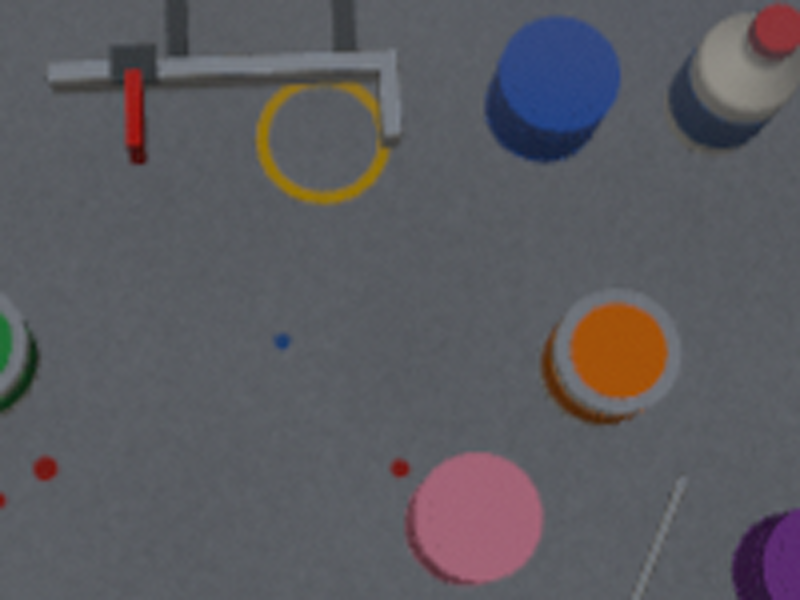

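The crop shows the rail's outer corner at crop (396,50), the back rail's far end at (50,64), the side rail's end at (401,143), and the ring centred near (323,138). The paddle's top runs from (133,70) to (136,150). Next I'll fit the dock pose.

Run:
```python
from h import *
from scipy.optimize import least_squares
p=cv2.imread('pics/top0.png');hsv=cv2.cvtColor(p,cv2.COLOR_BGR2HSV)
m=cv2.inRange(hsv,(18,120,80),(32,255,255));m[:180]=0;m[226:]=0;m[:,:310]=0;m[:,361:]=0
v,u=np.nonzero(m);P=np.array([atz('top',a,b,0)[:2] for a,b in zip(u,v)])
s=least_squares(lambda q:np.hypot(*(P-q[:2]).T)-q[2],[622,-23,38],loss='soft_l1').x;print('ring',s)
w=lambda x,y,z:atz('top',(x+.5)/4-.5+255,(y+.5)/4-.5+170,z)
for n,q in dict(corner=(396,50),farend=(50,64),sideend=(401,137),padback=(133,70),padfront=(136,150)).items(): print(n,w(*q,52 if 'pad' in n else 30).round(1))
# depth based: rail top points with z 25..35, and paddle z 45..58
d=np.load('pics/top0.npy')
A=np.array([np.r_[atd('top',a,b,d[b,a]),a,b] for b in range(178,222) for a in range(262,362) if d[b,a]>0])
t=A[(abs(A[:,2]-30)<5)]; bk=t[(t[:,1]<80)&(t[:,1]>-30)&(t[:,0]>640)]
print(len(bk),np.polyfit(bk[:,1],bk[:,0],1),'z',bk[:,2].mean())
pd=A[(abs(A[:,2]-52)<6)];print(len(pd),pd[:,:3].mean(0),pd.min(0),pd.max(0))
```

```text
ring [629.67135038 -26.64866568  39.74933165]
corner [681.9 -71.6  30. ]
farend [664.7 150.3  30. ]
sideend [623.8 -75.8  30. ]
padback [655.2  94.8  52. ]
padfront [603.   90.3  52. ]Traceback (most recent call last):
  File "<stdin>", line 11, in <module>
  File "h.py", line 19, in atd
    p,d=ray(cam,u,v); return p+d*dep
        ~~~^^^^^^^^^
  File "h.py", line 12, in ray
    c=r.get_calibration(cam); f=240/np.tan(np.radians(c['fovy'])/2)
ValueError: time passes only in moves, steps and waits
```

Rails and ring agree: corner (669.0,-60.6), yaw 4.43°, seat (629.4,-26.5) against a ring fit of (629.7,-26.6). The gate is at about 0.013. Now the path planning.

```bash
cat > plan.py <<'E'
import numpy as np
from scipy.spatial.transform import Rotation as R
from bench import r
C=np.array([669.,-60.6]); T=np.radians(4.43); RD=np.array([[np.cos(T),-np.sin(T)],[np.sin(T),np.cos(T)]])
def D(x,y): return C+RD@np.array([x,y])
def inv(p): return RD.T@(np.array(p)[:2]-C)
s=r.sense(); M=R.from_euler('xyz',s['tcp_rot'],degrees=True).as_matrix(); P=np.array(s['tool_pos'])
def to(x,y,z): return (M.T@(np.array([x,y,z])-P)).round(1)
def turn(yaw): # turn about tool x so that +-tool z points along world yaw (deg)
    z=M[:,2]; cur=np.degrees(np.arctan2(z[1],z[0])); a=(cur-yaw+90)%180-90; return round(a,1),round(cur,1)
def st(): print('t',s['time'],'P',P.round(1),'dock',inv(P).round(1),'F',s['ft_force'].round(1),'gap',round(s['finger_gap'],1),'j6',round(s['joint_pos'][5],1))
E
python3 - <<'E'
from plan import *
st(); print(M.round(3))
print('via',to(440,120,190),'app',to(462,-273.6,190)); 
tin=np.array([484,-205.]);g=D(-125,44);d=g-tin;print(g,np.degrees(np.arctan2(d[1],d[0])),np.hypot(*d))
print(turn(72.5)); E=0
E
```

```text
t 0.1 P [224.9 555.6 190.6] dock [-395.1  648.7] F [0.5 0.3 0.4] gap 85.5 j6 -4.9
[[-0.001  0.375  0.927]
 [-0.002  0.927 -0.375]
 [-1.    -0.002 -0.   ]]
via [   1.1 -323.   362.9] app [   1.7 -679.6  531. ]
[540.97483708 -26.38658654] 72.30814453163649 187.48035504381625
(np.float64(85.5), np.float64(-22.0))
```

move_arm(deltas=[[[0,-36,40],5],[[0,-72,80],10],[[0,-108,121],15],[[0,-144,161],20],[[0,-180,202],25],[[0,-215,242],30],[[0,-251,282],35],[[0,-287,323],40],[[0,-323,363],45],[[0,-323,363],50],[[0,-323,363],50]], jaw=-0.06)

```text
time: 1.48
tool_pos: [440.0, 119.4, 190.7]
tcp_rot: [-64.3, 89.9, -136.4]
ft_force: [-0.6, 0.4, 0.4]
finger_gap: 40.2
```

Run:
```python
from plan import *
st(); print('app',to(462,-273.6,190),turn(72.5))
```

```text
t 1.475 P [440.  119.4 190.7] dock [-214.4  197.1] F [-0.6  0.4  0.4] gap 40.2 j6 -9.1
app [  1.3 -99.8 380.7] (np.float64(35.4), np.float64(-72.1))
```

move_arm(deltas=[[[0,-12,48],5],[[0,-25,95],10],[[0,-37,143],15],[[0,-50,190],20],[[0,-62,238],25],[[0,-75,285],30],[[0,-87,333],35],[[1,-100,381],35],[[1,-100,381],35],[[50,-100,381],35],[[90,-100,381],35],[[90,-100,381],35]])

```text
time: 2.98
tool_pos: [459.4, -270.7, 97.5]
tcp_rot: [-96.6, 89.5, 156.5]
ft_force: [-0.2, 0.1, 0.1]
finger_gap: 40.2
```

Run:
```python
from h import *
from plan import *
st(); print('down',to(462,-273.6,20),turn(72.5))
d=np.array([.304,.953])
print(M.round(3))
for k in (30,): print('tin contact',to(*(np.array([484,-205])-42*d),20))
p,_=snap('top','t1'); q,_=snap('side','s1')
a=cv2.resize(p[180:380,300:500],(400,400)); b=cv2.resize(q[250:450,180:380],(400,400))
cv2.imwrite('pics/v1.png',np.hstack([a,b])[:,:,::-1])
```

```text
t 2.975 P [ 459.4 -270.7   97.5] dock [-225.2 -193.3] F [-0.2  0.1  0.1] gap 40.2 j6 -19.0
down [77.4  4.   2.1] (np.float64(0.6), np.float64(-106.9))
[[-0.008  0.957 -0.291]
 [ 0.003 -0.291 -0.957]
 [-1.    -0.009 -0.001]]
tin contact [ 77.5   4.5 -27.9]
```

View pics/v1.png

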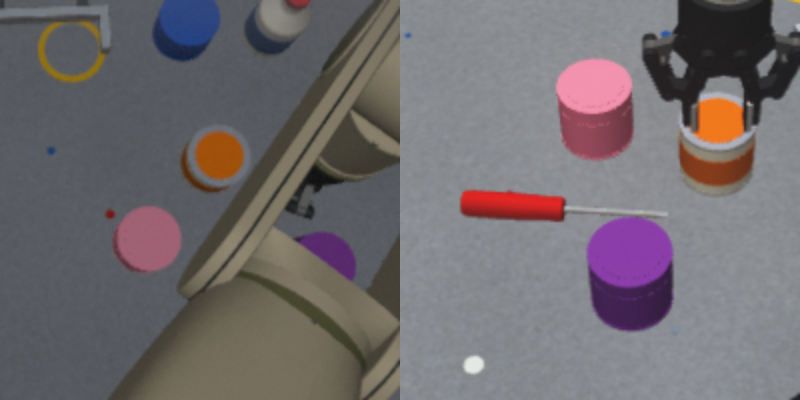

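View: the gripper hangs behind the orange tin with both fingers straddling its line. The pink, purple and screwdriver are clear of the fingers. I'll descend.

move_arm(deltas=[[[25,2,2],0.6],[[50,4,2],0.6],[[70,4,2],0.6],[[77,4,2],0.6],[[77,4,2],0.6],[[77,4,2],0.6]])

```text
time: 3.82
tool_pos: [466.6, -277.1, 27.1]
tcp_rot: [31.0, 89.8, -76.6]
ft_force: [0.6, 0.0, -0.2]
finger_gap: 39.6
```

Run:
```python
from plan import *
st(); print(M.round(3)); d=np.array([.304,.953]); tin=np.array([484,-205])
print(turn(72.5),'contact',to(*(tin-42*d),20),'goal',to(*(D(-125,44)-42*d),20))
```

```text
t 3.825 P [ 466.6 -277.1   27.1] dock [-218.5 -200.2] F [ 0.6  0.  -0.2] gap 39.6 j6 -18.4
[[ 0.001  0.953 -0.302]
 [-0.003 -0.302 -0.953]
 [-1.     0.002  0.003]]
(np.float64(-0.1), np.float64(-107.6)) contact [  7.   -5.3 -32. ] goal [   6.5   -4.9 -219.5]
```

move_arm(deltas=[[[5,-5,-4],0],[[7,-5,-10],0],[[7,-5,-18],0],[[7,-5,-26],0],[[7,-5,-34],0],[[7,-5,-43],0],[[7,-5,-53],0],[[7,-5,-63],0],[[7,-5,-73],0],[[7,-5,-83],0],[[7,-5,-92],0],[[7,-5,-95],0]])

```text
time: 5.32
tool_pos: [490.7, -184.5, 19.8]
tcp_rot: [31.3, 89.8, -76.3]
ft_force: [-0.4, -3.4, 1.7]
finger_gap: 40.3
```

Run:
```python
from plan import *
from h import *
st(); print(M.round(3)); d=np.array([.304,.953])
print(turn(72.5),'goal',to(*(D(-125,44)-42*d),20))
p,dd=snap('top','t2'); q,_=snap('side','s2')
a=cv2.resize(p[150:350,280:480],(400,400)); b=cv2.resize(q[200:400,250:450],(400,400))
cv2.imwrite('pics/v2.png',np.hstack([a,b])[:,:,::-1])
```

```text
t 5.325 P [ 490.7 -184.5   19.8] dock [-187.3 -109.7] F [-0.4 -3.4  1.7] gap 40.3 j6 -8.5
[[ 0.001  0.954 -0.301]
 [-0.003 -0.301 -0.954]
 [-1.     0.002  0.003]]
(np.float64(-0.0), np.float64(-107.5)) goal [  -0.5    0.2 -123.9]
```

View pics/v2.png

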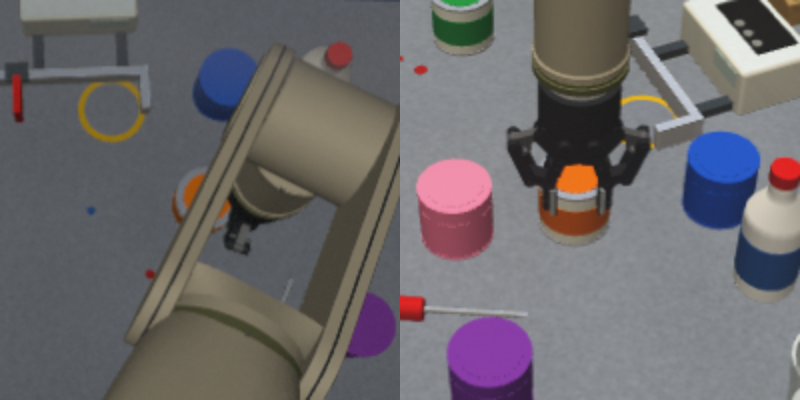

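The tin is nested against both fingertips, upright, and the push takes about 3.4 N. Continuing.

move_arm(deltas=[[[0,0,-8],0],[[0,0,-19],0],[[0,0,-30],0],[[0,0,-42],0],[[0,0,-54],0],[[0,0,-66],0],[[0,0,-78],0],[[0,0,-90],0],[[0,0,-102],0],[[0,0,-112],0],[[0,0,-120],0],[[0,0,-124],0]])

```text
time: 6.92
tool_pos: [528.1, -65.9, 19.5]
tcp_rot: [33.4, 89.8, -74.1]
ft_force: [-1.0, -3.8, 2.2]
finger_gap: 40.4
```

move_arm(deltas=[[[0,0,10],0],[[0,0,25],0],[[0,0,30],0],[[-50,0,30],0],[[-100,0,30],0],[[-130,0,30],0],[[-130,0,30],0]])

```text
time: 7.8
tool_pos: [521.1, -95.2, 153.0]
tcp_rot: [76.4, 89.6, -31.2]
ft_force: [0.5, 0.7, 0.5]
finger_gap: 40.2
```

Run:
```python
from plan import *
from h import *
st(); print(M.round(3)); 
print(turn(4.4),'app',to(*D(-125-42-30,44),150))
p,dd=snap('top','t3'); q,_=snap('side','s3')
a=cv2.resize(p[150:350,250:450],(400,400)); b=cv2.resize(q[180:380,250:450],(400,400))
cv2.imwrite('pics/v3.png',np.hstack([a,b])[:,:,::-1])
```

```text
t 7.8 P [521.1 -95.2 153. ] dock [-150.1  -23. ] F [0.5 0.7 0.5] gap 40.2 j6 1.8
[[ 0.007  0.953 -0.302]
 [-0.004 -0.302 -0.953]
 [-1.     0.008  0.002]]
(np.float64(68.0), np.float64(-107.6)) app [  2.4 -68.6 -44.6]
```

View pics/v3.png

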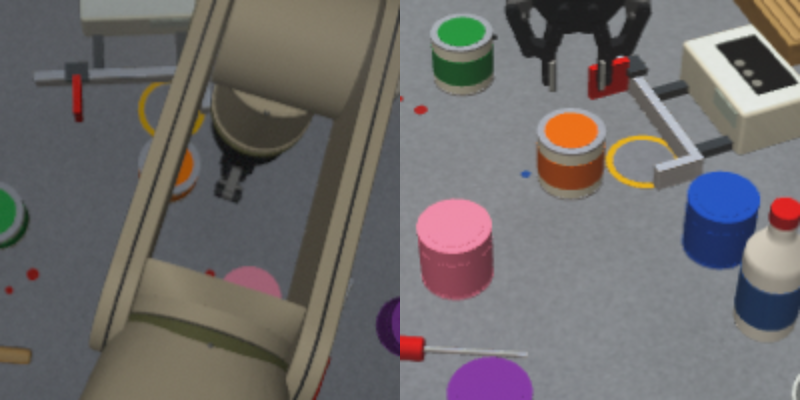

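The tin stands upright before the dock's mouth (side lid spot at about px (336,245)); nothing else moved. Locating it by colour and preparing the second push.

Run:
```python
from plan import *
from h import *
p=cv2.imread('pics/s3.png');hsv=cv2.cvtColor(p,cv2.COLOR_BGR2HSV)
m=cv2.inRange(hsv,(5,150,150),(18,255,255));m[:230]=0;m[256:]=0;m[:,:315]=0;m[:,360:]=0
n,l,s,c=cv2.connectedComponentsWithStats(m);i=1+s[1:,4].argmax();print(s[i],c[i]);w=atz('side',*c[i],70);print(w,inv(w))
# cross-check with first side image
p=cv2.imread('pics/side0.png');hsv=cv2.cvtColor(p,cv2.COLOR_BGR2HSV)
m=cv2.inRange(hsv,(5,150,150),(18,255,255));m[:290]=0;m[325:]=0;m[:,:310]=0;m[:,365:]=0
n,l,s,c=cv2.connectedComponentsWithStats(m);i=1+s[1:,4].argmax();print(s[i],c[i],atz('side',*c[i],70))
```

```text
[322 237  27  17 361] [335.18282548 244.80886427]
[542.573074   -23.88054262  70.        ] [-123.21296838   46.37510744]
[324 299  29  22 507] [338.22485207 309.78698225] [ 484.99684699 -204.69955497   70.        ]
```

move_arm(deltas=[[[0,-10,5],10],[[0,-25,-5],20],[[2,-40,-15],30],[[2,-55,-30],40],[[2,-69,-45],50],[[2,-69,-45],60],[[2,-69,-45],68],[[2,-69,-45],68],[[2,-69,-45],68]])

```text
time: 9.02
tool_pos: [465.9, -30.7, 145.9]
tcp_rot: [55.5, 89.9, -119.9]
ft_force: [-0.5, -0.1, 0.6]
finger_gap: 40.2
```

Run:
```python
from plan import *
st(); print(M.round(3),turn(4.4))
for x,y,z in[(-197,45,20),(-165,45,20),(-82,42,20),(-79,42,20),(-79,37,20)]: print((x,y,z),to(*D(x,y),z))
```

```text
t 9.025 P [465.9 -30.7 145.9] dock [-200.2   45.5] F [-0.5 -0.1  0.6] gap 40.2 j6 75.5
[[-0.001  0.08  -0.997]
 [-0.002 -0.997 -0.08 ]
 [-1.     0.002  0.001]] (np.float64(0.2), np.float64(-175.4))
(-197, 45, 20) [125.9   0.3  -3.4]
(-165, 45, 20) [125.8   0.4 -35.4]
(-82, 42, 20) [ 125.7    3.6 -118.4]
(-79, 42, 20) [ 125.7    3.6 -121.4]
(-79, 37, 20) [ 125.7    8.6 -121.4]
```

move_arm(deltas=[[[50,0,0],0],[[100,0,0],0],[[120,0,0],0],[[126,0,0],0],[[126,0,-8],0],[[126,0,-18],0],[[126,0,-28],0],[[126,0,-37],0],[[126,0,-46],0],[[126,1,-56],0],[[126,1,-66],0],[[126,2,-76],0]])

```text
time: 10.52
tool_pos: [541.6, -26.7, 19.9]
tcp_rot: [30.9, 89.8, -144.4]
ft_force: [-5.1, 0.7, 5.4]
finger_gap: 40.1
```

Run:
```python
from plan import *
st(); print(turn(4.4))
for x,y,z in[(-82,42,20),(-79,42,20),(-79,37,20)]: print((x,y,z),to(*D(x,y),z))
```

```text
t 10.525 P [541.6 -26.7  19.9] dock [-124.4   43.7] F [-5.1  0.7  5.4] gap 40.1 j6 77.3
(np.float64(0.2), np.float64(-175.4))
(-82, 42, 20) [ -0.2   1.8 -42.4]
(-79, 42, 20) [ -0.3   1.8 -45.4]
(-79, 37, 20) [ -0.2   6.8 -45.4]
```

move_arm(deltas=[[[0,1,-6],0],[[0,2,-13],0],[[0,2,-20],0],[[0,2,-27],0],[[0,2,-33],0],[[0,2,-38],0],[[0,2,-41],0],[[0,2,-43],0],[[0,2,-43],0]])

```text
time: 11.65
tool_pos: [584.7, -25.2, 19.8]
tcp_rot: [28.8, 89.8, -146.6]
ft_force: [-4.1, -0.1, 4.4]
finger_gap: 40.1
```

Run:
```python
from plan import *
from h import *
st(); print(turn(4.4))
q,_=snap('side','s4');p,_=snap('top','t4')
hsv=cv2.cvtColor(q,cv2.COLOR_RGB2HSV)
m=cv2.inRange(hsv,(5,150,150),(18,255,255));m[:190]=0;m[256:]=0;m[:,:330]=0;m[:,420:]=0
n,l,s_,c=cv2.connectedComponentsWithStats(m);i=1+s_[1:,4].argmax();w=atz('side',*c[i],70);print(s_[i],c[i],w,inv(w))
b=cv2.resize(q[170:310,300:440],(560,560)); cv2.imwrite('pics/v4.png',b[:,:,::-1])
```

```text
t 11.65 P [584.7 -25.2  19.8] dock [-81.3  41.8] F [-4.1 -0.1  4.4] gap 40.1 j6 78.0
(np.float64(0.2), np.float64(-175.4))
[365 228  19  17 170] [375.88823529 237.14705882] [636.85037525 -28.24148568  70.        ] [-29.55416962  34.74511302]
```

View pics/v4.png

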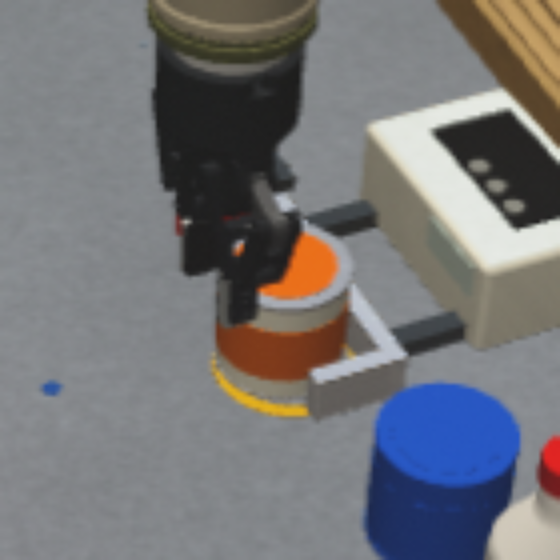

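The tin is nearly on the ring, upright, with a few mm left to the back rail. Pressing forward slowly.

move_arm(deltas=[[[0,0,-1],0],[[0,0,-2],0],[[0,0,-3],0],[[0,0,-4],0],[[0,0,-4],0]])

```text
time: 12.38
tool_pos: [587.7, -25.0, 19.7]
tcp_rot: [19.1, 89.7, -156.3]
ft_force: [-8.6, -1.4, 7.5]
finger_gap: 40.2
```

move_arm(deltas=[[[0,0,-1],0],[[0,1,-2],0],[[0,2,-2],0],[[0,3,-2],0],[[0,4,-2],0],[[0,5,-2],0],[[0,6,-2],0],[[0,6,-2],0]])

```text
time: 13.38
tool_pos: [587.5, -29.1, 19.3]
tcp_rot: [-6.6, 89.4, 178.1]
ft_force: [-15.9, 5.5, 13.0]
finger_gap: 40.1
```

move_arm(deltas=[[[0,1,1],0],[[0,2,1],0],[[0,3,1],0],[[0,4,1],0],[[0,4,1],0]])

```text
time: 14.0
tool_pos: [585.9, -33.0, 18.9]
tcp_rot: [-8.6, 89.3, 176.1]
ft_force: [-8.7, 2.3, 3.8]
finger_gap: 40.2
```

Run:
```python
from plan import *
st(); print(turn(4.4),M.round(3))
```

```text
t 14.0 P [585.9 -33.   18.9] dock [-80.7  34. ] F [-8.7  2.3  3.8] gap 40.2 j6 77.1
(np.float64(0.3), np.float64(-175.3)) [[-0.012  0.082 -0.997]
 [ 0.001 -0.997 -0.082]
 [-1.    -0.002  0.012]]
```

move_arm(deltas=[[[0,0,10],0],[[0,0,25],0],[[0,0,40],0],[[0,0,50],0],[[-50,0,60],0],[[-100,0,60],0],[[-150,0,60],0],[[-150,0,80],0],[[-150,0,100],0],[[-150,0,100],0]], jaw=-1)

```text
time: 15.25
tool_pos: [487.7, -41.5, 170.3]
tcp_rot: [-7.1, 89.4, 177.5]
ft_force: [-0.2, 0.3, 0.3]
finger_gap: -0.1
```

```bash
cat > look.py <<'E'
import sys
from plan import *
from h import *
n=sys.argv[1]
st(); print(turn(4.4))
q,_=snap('side','s'+n);p,d=snap('top','t'+n)
for cam,im,(x0,y0,x1,y1) in(('side',q,(330,190,420,250)),('top',p,(315,180,360,225))):
    hsv=cv2.cvtColor(im,cv2.COLOR_RGB2HSV)
    m=cv2.inRange(hsv,(5,150,110),(18,255,255));k=m*0;k[y0:y1,x0:x1]=m[y0:y1,x0:x1]
    _,l,s_,c=cv2.connectedComponentsWithStats(k)
    if len(s_)>1:
        i=1+s_[1:,4].argmax();w=atz(cam,*c[i],70);print(cam,s_[i],w.round(1),'tin dock',inv(w).round(1))
a=cv2.resize(p[160:260,260:380],(480,400),interpolation=cv2.INTER_CUBIC)
b=cv2.resize(q[190:290,330:410],(320,400),interpolation=cv2.INTER_CUBIC)
cv2.imwrite(f'pics/v{n}.png',np.hstack([a,b])[:,:,::-1])
E
python3 look.py 5
```

```text
t 15.25 P [487.7 -41.5 170.3] dock [-179.3   33. ] F [-0.2  0.3  0.3] gap -0.1 j6 74.6
(np.float64(0.3), np.float64(-175.3))
side [361 229  25  17 341] [631.4 -24.3  70. ] tin dock [-34.7  39. ]
```

View pics/v5.png

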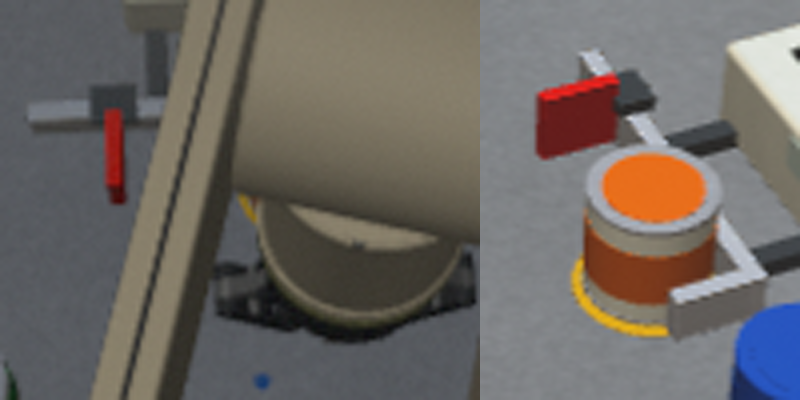

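The tin reads (-34.7,39) by the side camera alone (±2 mm). That shows back contact, but the side contact isn't certain. I'll nudge it to -y with shut fingers, coming down between the tin and the gate.

Run:
```python
from plan import *
print(turn(4.4+90)); print(to(*D(-38,108),170),to(*D(-38,108),30))
```

```text
(np.float64(-89.7), np.float64(-175.3))
[  -1.2  -74.4 -140.8] [ 138.8  -74.2 -142.3]
```

move_arm(deltas=[[[0,-10,-18],-10],[[0,-20,-36],-20],[[0,-30,-54],-30],[[0,-40,-72],-40],[[0,-50,-90],-50],[[0,-60,-108],-60],[[0,-70,-126],-70],[[0,-74,-141],-80],[[0,-74,-141],-90],[[0,-74,-141],-90],[[0,-74,-141],-90]])

```text
time: 16.73
tool_pos: [623.2, 43.8, 168.4]
tcp_rot: [-97.8, 89.4, 176.6]
ft_force: [-0.5, -0.8, -0.3]
finger_gap: -0.1
```

Run:
```python
from plan import *
st();print(turn(4.4+90),M.round(3)); print(to(*D(-38,108),30),to(*D(-38,85),30))
```

```text
t 16.725 P [623.2  43.8 168.4] dock [-37.6 107.6] F [-0.5 -0.8 -0.3] gap -0.1 j6 -5.1
(np.float64(0.0), np.float64(-85.6)) [[-0.011  0.997  0.077]
 [ 0.001  0.077 -0.997]
 [-1.    -0.011 -0.002]]
[138.4   1.1  -0.2] [138.4   1.1  22.8]
```

Tool +z is dock −y. I'll descend, then ease toward the tin.

move_arm(deltas=[[[45,0,0],0],[[90,0,0],0],[[120,1,0],0],[[138,1,0],0],[[138,1,0],0],[[138,1,5],0],[[138,1,10],0],[[138,1,14],0],[[138,1,17],0],[[138,1,19],0],[[138,1,20],0],[[138,1,20],0]])

```text
time: 18.23
tool_pos: [624.2, 24.0, 30.4]
tcp_rot: [-97.9, 89.4, 176.5]
ft_force: [0.1, 0.1, 0.6]
finger_gap: -0.1
```

Run:
```python
from plan import *
st();print(turn(4.4+90),to(*D(-38,85),30))
```

```text
t 18.225 P [624.2  24.   30.4] dock [-38.2  87.8] F [0.1 0.1 0.6] gap -0.1 j6 -6.9
(np.float64(0.0), np.float64(-85.6)) [0.3 0.2 2.9]
```

move_arm(deltas=[[[0,0,1],0],[[0,0,2],0],[[0,0,2],0]])

```text
time: 18.6
tool_pos: [624.3, 22.0, 30.3]
tcp_rot: [-97.6, 89.4, 176.9]
ft_force: [-0.2, -0.1, 0.6]
finger_gap: 0.0
```

move_arm(deltas=[[[0,0,1],0],[[0,0,2],0],[[0,0,2],0]])

```text
time: 18.98
tool_pos: [624.5, 19.9, 30.3]
tcp_rot: [-97.6, 89.4, 176.8]
ft_force: [0.4, 0.4, -0.4]
finger_gap: 0.0
```

move_arm(deltas=[[[0,0,1],0],[[0,0,2],0],[[0,0,2],0]])

```text
time: 19.35
tool_pos: [624.7, 17.8, 30.4]
tcp_rot: [-97.9, 89.4, 176.5]
ft_force: [-0.7, 0.3, 0.8]
finger_gap: 0.1
```

move_arm(deltas=[[[0,0,1],0],[[0,0,2],0],[[0,0,2],0]])

```text
time: 19.73
tool_pos: [624.9, 15.7, 30.5]
tcp_rot: [-97.1, 89.4, 177.3]
ft_force: [0.4, -0.8, -0.1]
finger_gap: 0.2
```

move_arm(deltas=[[[0,0,1],0],[[0,0,2],0],[[0,0,2],0]])

```text
time: 20.1
tool_pos: [625.0, 13.6, 30.4]
tcp_rot: [-96.9, 89.4, 177.6]
ft_force: [-0.3, -0.4, 0.5]
finger_gap: -0.4
```

move_arm(deltas=[[[0,0,1],0],[[0,0,2],0],[[0,0,2],0]])

```text
time: 20.48
tool_pos: [625.3, 11.4, 30.5]
tcp_rot: [-96.3, 89.4, 178.1]
ft_force: [-0.9, 0.5, 0.1]
finger_gap: -0.2
```

No contact where it was expected, so I'll look before going on.

```bash
python3 look.py 6
```

```text
t 20.475 P [625.3  11.4  30.5] dock [-38.1  75.2] F [-0.9  0.5  0.1] gap -0.2 j6 -8.0
(np.float64(-90.0), np.float64(-85.6))
side [361 228  25  18 343] [631.4 -24.2  70. ] tin dock [-34.7  39.2]
top [326 186  17  22 277] [627.1 -23.8  70. ] tin dock [-38.9  40. ]
```

View pics/v6.png

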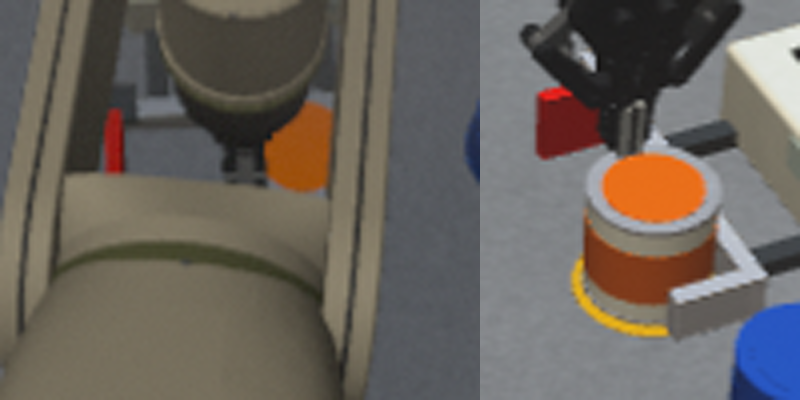

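The view shows fingers directly behind the lid, and the tin unmoved and upright. I'll use depth from the side camera to see the actual clearance.

```bash
sed -i 's/^def ray/from functools import lru_cache\n@lru_cache\ndef cal(n): return r.get_calibration(n)\ndef ray/; s/c=r.get_calibration(cam)/c=cal(cam)/' h.py
cat > dep.py <<'E'
import sys
from plan import *
from h import *
def cloud(cam,n,x0,y0,x1,y1):
    d=np.load(f'pics/{n}.npy'); o=[]
    for v in range(y0,y1):
        for u in range(x0,x1):
            if d[v,u]>0:
                w=atd(cam,u,v,d[v,u]); o.append(np.r_[inv(w),w[2],u,v])
    return np.array(o)
E
python3 - <<'E'
from dep import *
A=cloud('side','s6',345,205,400,275)
f=lambda m:(m.sum(),A[m].min(0).round(),A[m].max(0).round(),np.median(A[m],0).round(1))
x,y,z,u,v=A.T
lid=(abs(z-70)<4)&(abs(y-38)<42)&(abs(x+37)<42)&(v>224); print('lid',f(lid))
L=A[lid]; print('plane',np.linalg.lstsq(np.c_[L[:,:2],np.ones(len(L))],L[:,2],rcond=None)[0])
for a,b in((71,78),(78,85),(85,92),(92,100)):
    m=(z>a)&(z<b)&(y>45)&(x<0)&(x>-70); 
    if m.sum(): print(a,f(m))
E
```

```text
lid (np.int64(516), array([-74.,  -3.,  66., 357., 226.]), array([  3.,  74.,  74., 390., 250.]), array([-37.1,  32.6,  72.1, 374. , 238. ]))
plane [5.41181105e-03 1.40360526e-02 7.14582484e+01]
71 (np.int64(159), array([-69.,  45.,  71., 357., 225.]), array([ -1.,  73.,  78., 384., 238.]), array([-38.6,  55.5,  73. , 368. , 231. ]))
78 (np.int64(27), array([-49.,  58.,  78., 359., 222.]), array([-23.,  82.,  85., 372., 229.]), array([-40. ,  65.5,  82.2, 366. , 226. ]))
85 (np.int64(31), array([-51.,  60.,  85., 360., 220.]), array([-23.,  79.,  92., 372., 226.]), array([-41.9,  67.3,  89.2, 365. , 223. ]))
92 (np.int64(41), array([-51.,  61.,  92., 360., 217.]), array([-21.,  80., 100., 373., 223.]), array([-40.5,  66. ,  97. , 366. , 221. ]))
```

move_arm(deltas=[[[0,0,1],0],[[0,0,2],0],[[0,0,3],0],[[0,0,3],0]])

```text
time: 21.08
tool_pos: [625.5, 8.3, 30.5]
tcp_rot: [-95.6, 89.4, 178.8]
ft_force: [-0.4, 0.7, 1.0]
finger_gap: 0.0
```

```bash
python3 look.py 7
python3 - <<'E'
import cv2
a=cv2.imread('pics/s7.png')[195:270,335:410]
cv2.imwrite('pics/z7.png',cv2.resize(a,(600,600),interpolation=cv2.INTER_CUBIC))
E
```

```text
t 21.075 P [625.5   8.3  30.5] dock [-38.   72.1] F [-0.4  0.7  1. ] gap 0.0 j6 -8.3
(np.float64(-90.0), np.float64(-85.6))
side [361 229  25  17 340] [631.4 -24.4  70. ] tin dock [-34.7  39. ]
top [328 186  17  22 275] [626.5 -26.8  70. ] tin dock [-39.8  37. ]
```

View pics/z7.png

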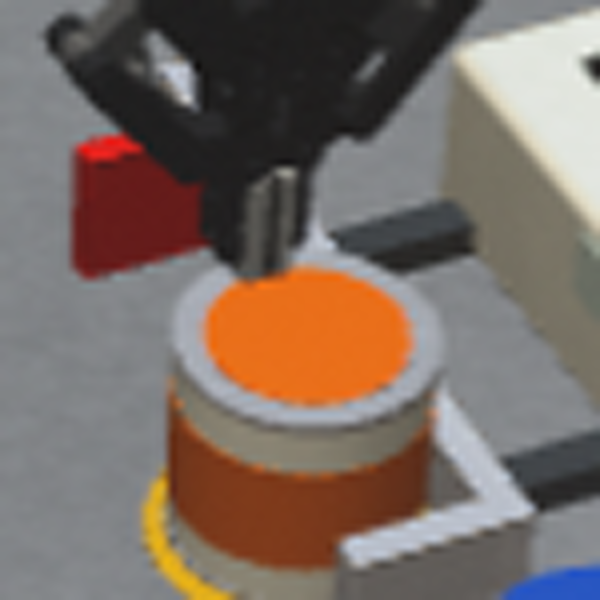

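The fingertips appear above the lid, not behind it, though TCP z reads 30. Checking with depth.

Run:
```python
from dep import *
for n,us,vs in(('s7',(366,368,370),(214,218,222,226,228,229,230)),('s2',(325,351,352),(285,295,300,303,304,306))):
    d=np.load(f'pics/{n}.npy'); im=cv2.imread(f'pics/{n}.png')
    for v in vs:
        print(n,v,[(atd('side',u,v,d[v,u]).round().astype(int).tolist(),im[v,u].tolist()) for u in us])
```

```text
s7 214 [([621, -3, 120], [31, 32, 32]), ([625, -3, 120], [31, 32, 33]), ([631, -1, 117], [31, 31, 33])]
s7 218 [([622, -2, 108], [70, 73, 74]), ([626, -3, 108], [69, 73, 74]), ([630, -6, 109], [69, 72, 74])]
s7 222 [([623, 0, 95], [78, 82, 84]), ([626, -4, 97], [56, 59, 60]), ([631, -4, 96], [80, 84, 86])]
s7 226 [([621, -5, 88], [78, 82, 85]), ([626, -5, 87], [46, 49, 51]), ([634, 0, 81], [89, 92, 93])]
s7 228 [([623, -3, 80], [80, 84, 85]), ([628, -3, 79], [41, 44, 48]), ([632, -4, 79], [80, 91, 108])]
s7 229 [([624, -1, 75], [81, 87, 93]), ([627, -4, 76], [35, 62, 111]), ([633, -2, 74], [32, 86, 182])]
s7 230 [([624, 0, 71], [37, 92, 185]), ([628, -3, 72], [26, 111, 234]), ([630, -10, 78], [26, 110, 233])]
s2 285 [([462, -192, 134], [33, 33, 35]), ([508, -207, 133], [32, 31, 33]), ([510, -207, 133], [32, 31, 33])]
s2 295 [([462, -190, 105], [103, 108, 109]), ([511, -203, 102], [126, 134, 136]), ([512, -205, 103], [84, 88, 89])]
s2 300 [([464, -187, 87], [77, 81, 82]), ([512, -202, 86], [85, 90, 91]), ([514, -202, 85], [64, 67, 68])]
s2 303 [([464, -187, 78], [77, 81, 83]), ([512, -203, 79], [85, 90, 91]), ([514, -203, 77], [64, 67, 67])]
s2 304 [([464, -187, 76], [77, 83, 87]), ([513, -201, 74], [85, 90, 92]), ([514, -203, 75], [61, 66, 73])]
s2 306 [([464, -187, 70], [75, 88, 102]), ([512, -202, 69], [76, 85, 94]), ([513, -206, 73], [42, 61, 94])]
```

Run:
```python
from dep import *
# lowest dark gripper points in each picture near the known TCP, both cameras
for cam,n,P0 in(('side','side0',(225,556,190.6)),('side','s1',(459,-271,97.5)),('top','t1',(459,-271,97.5)),('side','s3',(521,-95,153)),('side','s5',(487.7,-41.5,170.3)),('top','t5',(487.7,-41.5,170.3)),('side','s7',(625,8,30.5))):
    d=np.load(f'pics/{n}.npy'); im=cv2.imread(f'pics/{n}.png').astype(int)
    ok=np.argwhere((d>0)); W=np.array([np.r_[atd(cam,u,v,d[v,u]),im[v,u].max()-im[v,u].min()] for v,u in ok[::1]]) if 0 else None
    c=cal(cam);f=240/np.tan(np.radians(c['fovy'])/2);v,u=np.mgrid[:480,:640];q=np.stack([(u-c['cx'])/f,(v-c['cy'])/f],-1);s=q.copy()
    for _ in range(20): s=q/(1+c['k1']*(s**2).sum(-1,keepdims=True))
    W=np.concatenate([s,np.ones((480,640,1))],-1)*d[...,None]@att(c['attitude']).T+c['position']
    sat=im.max(-1)-im.min(-1)
    m=(d>0)&(np.hypot(W[...,0]-P0[0],W[...,1]-P0[1])<50)&(sat<15)&(im.max(-1)<140)&(W[...,2]>max(8,P0[2]-30))
    z=np.sort(W[...,2][m]); print(cam,n,'TCP z',P0[2],'n',m.sum(),'lowest',z[:3].round(),'2%',np.percentile(z,[2,5,10]).round() if len(z) else '')
```

```text
side side0 TCP z 190.6 n 1157 lowest [245. 245. 247.] 2% [254. 265. 282.]
side s1 TCP z 97.5 n 2815 lowest [68. 68. 69.] 2% [156. 170. 191.]
top t1 TCP z 97.5 n 975 lowest [68. 68. 68.] 2% [ 70. 155. 246.]
side s3 TCP z 153 n 2631 lowest [195. 196. 198.] 2% [209. 224. 243.]
side s5 TCP z 170.3 n 2150 lowest [211. 212. 212.] 2% [225. 236. 262.]
top t5 TCP z 170.3 n 1243 lowest [216. 217. 217.] 2% [270. 285. 298.]
side s7 TCP z 30.5 n 1954 lowest [67. 69. 70.] 2% [ 86.  98. 119.]
```

Depth shows the real fingertips sit about 41 mm above the reported TCP (shut), consistently in every picture. So the earlier pushes acted near the lid and worked. I'll back off and go 36 mm lower.

move_arm(deltas=[[[0,0,-10],0],[[0,0,-25],0],[[0,0,-34],0],[[0,0,-34],0],[[0,0,-34],0],[[12,0,-34],0],[[24,0,-34],0],[[34,0,-34],0],[[36,0,-34],0],[[36,0,-34],0]])

```text
time: 22.42
tool_pos: [622.4, 42.1, -5.7]
tcp_rot: [-95.3, 89.3, 179.1]
ft_force: [-0.7, -0.7, -0.2]
finger_gap: 0.1
```

Run:
```python
from plan import *
st();print(turn(4.4+90),M.round(3),to(*D(-38,85),-6))
```

```text
t 22.425 P [622.4  42.1  -5.7] dock [-38.6 106. ] F [-0.7 -0.7 -0.2] gap 0.1 j6 -5.2
(np.float64(-0.0), np.float64(-85.6)) [[-0.011  0.997  0.077]
 [ 0.     0.077 -0.997]
 [-1.    -0.011 -0.001]] [ 0.2  0.6 21. ]
```

move_arm(deltas=[[[0,0,5],0],[[0,0,10],0],[[0,0,14],0],[[0,0,16],0],[[0,0,17],0],[[0,0,17],0]])

```text
time: 23.18
tool_pos: [623.6, 25.2, -5.8]
tcp_rot: [-95.2, 89.3, 179.2]
ft_force: [-0.2, -0.2, -0.0]
finger_gap: 0.0
```

move_arm(deltas=[[[0,0,1],0],[[0,0,2],0],[[0,0,2],0]])

```text
time: 23.55
tool_pos: [623.8, 23.2, -5.8]
tcp_rot: [-95.3, 89.3, 179.1]
ft_force: [-0.2, 0.3, 0.3]
finger_gap: -0.1
```

move_arm(deltas=[[[0,0,1],0],[[0,0,2],0],[[0,0,2],0]])

```text
time: 23.92
tool_pos: [623.9, 21.4, -5.8]
tcp_rot: [-97.0, 89.3, 177.4]
ft_force: [-0.9, 0.4, -0.3]
finger_gap: 0.1
```

move_arm(deltas=[[[0,0,1],0],[[0,0,2],0],[[0,0,2],0]])

```text
time: 24.3
tool_pos: [624.1, 19.4, -5.8]
tcp_rot: [-97.3, 89.3, 177.1]
ft_force: [-0.4, 1.9, 0.4]
finger_gap: 0.2
```

move_arm(deltas=[[[0,0,1],0],[[0,0,2],0],[[0,0,2],0]])

```text
time: 24.68
tool_pos: [624.2, 19.0, -5.6]
tcp_rot: [-107.3, 89.3, 167.1]
ft_force: [-1.0, 8.5, 2.2]
finger_gap: -0.1
```

Firm contact at 8.5 N with the tin no longer yielding, so it is against the side rail. Now over to the gate's outer side.

Run:
```python
from plan import *
st();print(turn(4.4+90),to(*D(-38,108),-6),to(*D(-38,108),70),to(*D(-33,188),70),to(*D(-33,188),-6))
```

```text
t 24.675 P [624.2  19.   -5.6] dock [-38.5  82.8] F [-1.   8.5  2.2] gap -0.1 j6 -7.5
(np.float64(0.0), np.float64(-85.6)) [  0.5   0.5 -25.2] [-75.5  -0.3 -25.5] [ -75.3    4.6 -105.5] [   0.7    5.5 -105.2]
```

move_arm(deltas=[[[0,0,-8],0],[[0,0,-20],0],[[0,0,-25],0],[[0,0,-25],0],[[-30,0,-25],0],[[-60,0,-25],0],[[-75,0,-25],0],[[-75,2,-50],0],[[-75,4,-85],0],[[-75,5,-105],0],[[-75,5,-105],0],[[-75,5,-105],0]])

```text
time: 26.18
tool_pos: [621.9, 123.0, 69.4]
tcp_rot: [-104.0, 89.3, 170.4]
ft_force: [0.6, -0.8, 0.2]
finger_gap: -0.3
```

Run:
```python
from plan import *
st();print(turn(4.4+90),to(*D(-33,188),-6))
```

```text
t 26.175 P [621.9 123.   69.4] dock [-32.8 186.7] F [ 0.6 -0.8  0.2] gap -0.3 j6 2.0
(np.float64(0.0), np.float64(-85.6)) [75.4  0.6 -1.1]
```

move_arm(deltas=[[[30,0,-1],0],[[60,0,-1],0],[[75,0,-1],0],[[75,0,-1],0],[[75,0,4],0],[[75,0,10],0],[[75,0,17],0],[[75,0,25],0],[[75,0,33],0],[[75,0,41],0],[[75,0,48],0],[[75,0,50],0]])

```text
time: 27.68
tool_pos: [624.8, 72.7, -5.8]
tcp_rot: [-103.4, 89.3, 171.0]
ft_force: [1.1, 1.4, 1.8]
finger_gap: -0.2
```

move_arm(deltas=[[[0,0,5],0],[[0,0,12],0],[[0,0,19],0],[[0,0,26],0],[[0,0,31],0],[[0,0,35],0],[[0,0,37],0],[[0,0,37],0]])

```text
time: 28.68
tool_pos: [627.6, 35.5, -6.0]
tcp_rot: [-101.9, 89.3, 172.5]
ft_force: [-0.8, 0.4, -0.2]
finger_gap: -0.1
```

Run:
```python
from plan import *
st();print(turn(4.4+90),to(*D(-33,93),-6))
```

```text
t 28.675 P [627.6  35.5  -6. ] dock [-33.8  99. ] F [-0.8  0.4 -0.2] gap -0.1 j6 -5.9
(np.float64(-0.0), np.float64(-85.6)) [-0.1  0.8  6. ]
```

move_arm(deltas=[[[0,0,1],0],[[0,0,2],0],[[0,0,3],0],[[0,0,3],0]])

```text
time: 29.18
tool_pos: [627.8, 32.4, -6.1]
tcp_rot: [-101.5, 89.3, 172.8]
ft_force: [0.3, 1.2, 0.5]
finger_gap: -0.1
```

move_arm(deltas=[[[0,0,1],0],[[0,0,2],0],[[0,0,2],0]])

```text
time: 29.55
tool_pos: [628.0, 30.3, -6.1]
tcp_rot: [-101.0, 89.3, 173.4]
ft_force: [-0.6, 0.8, -0.0]
finger_gap: -0.1
```

move_arm(deltas=[[[0,0,1],0],[[0,0,2],0],[[0,0,2],0]])

```text
time: 29.92
tool_pos: [628.0, 29.4, -6.1]
tcp_rot: [-107.9, 89.3, 166.5]
ft_force: [-1.0, 5.5, 1.5]
finger_gap: 0.0
```

move_arm(deltas=[[[0,0,1],0],[[0,0,2],0],[[0,0,2],0]])

```text
time: 30.3
tool_pos: [628.0, 29.5, -6.0]
tcp_rot: [-118.3, 89.2, 156.1]
ft_force: [-0.0, 10.1, 1.4]
finger_gap: 0.2
```

move_arm(deltas=[[[0,0,-5],0],[[0,0,-15],0],[[0,0,-30],0],[[0,0,-40],0],[[-40,0,-40],0],[[-80,0,-40],0],[[-120,0,-60],0],[[-160,0,-110],0],[[-160,0,-160],0],[[-160,0,-210],0],[[-160,0,-250],0],[[-160,0,-250],0]])

```text
time: 31.8
tool_pos: [609.6, 281.4, 155.4]
tcp_rot: [-120.0, 89.2, 154.6]
ft_force: [0.3, -0.6, -0.4]
finger_gap: -0.1
```

```bash
python3 look.py 8
```

```text
t 31.8 P [609.6 281.4 155.4] dock [-32.8 345.6] F [ 0.3 -0.6 -0.4] gap -0.1 j6 15.3
(np.float64(-89.7), np.float64(-85.3))
side [361 229  26  17 349] [631.6 -26.3  70. ] tin dock [-34.7  37.1]
top [326 186  22  22 386] [629.5 -27.3  70. ] tin dock [-36.9  36.2]
```

View pics/v8.png

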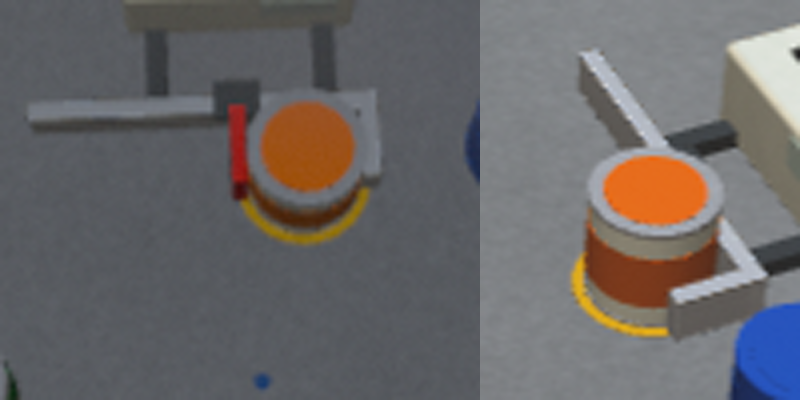

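The tin sits inside the ring at dock (-36.9, 36.2) from the top camera, with the paddle against it. A quick check of the bystanders, then hand-in.

Run:
```python
from h import *
a=cv2.imread('pics/side0.png');b=cv2.imread('pics/s8.png')
m=(cv2.absdiff(a,b).max(2)>40).astype(np.uint8);m=cv2.morphologyEx(m,cv2.MORPH_OPEN,np.ones((3,3)))
n,l,s,c=cv2.connectedComponentsWithStats(m);print([x.tolist() for x in s[1:] if x[4]>15])
print(r.sense()['time'],r.hand_in())
```

```text
[[0, 0, 27, 17, 353], [258, 0, 89, 124, 4507], [121, 10, 19, 8, 113], [126, 12, 33, 76, 1208], [128, 23, 16, 5, 59], [6, 116, 57, 25, 917], [0, 137, 32, 16, 190], [63, 162, 44, 65, 1227], [47, 180, 10, 7, 54], [41, 185, 4, 5, 18], [30, 185, 44, 64, 1570], [18, 191, 15, 17, 92], [0, 197, 15, 31, 278], [344, 208, 30, 22, 441], [358, 227, 31, 24, 492], [356, 247, 33, 20, 379], [322, 297, 35, 25, 616], [319, 320, 39, 24, 578]]
the job is handed in; nothing more can be done
31.9 None
```

The orange tin is docked in the corner with the gate closed against it, and the job is handed in at 31.9 s. I pushed the tin in two legs with part-open fingers, without gripping it. I then nudged it against the side rail and slid the gate shut with closed fingers.

- **Position:** the last top view puts the tin at (-36.9, 36.2) mm from the dock corner, against a seat of (-37, 37). It stands upright with the red paddle against it.
- **Contact:** the tin stopped firmly at the back rail (about 16 N), at the side rail (8.5 N) and under the gate (10 N).
- **Bystanders:** comparing the first and last side pictures, only the arm, the tin and the gate changed.

Two things disagreed:

- **Camera offset:** the side camera put the tin about 2 mm further in x than the top camera, within the calibration error. I did not press the tin against the back rail again after closing the gate.
- **Fingertip height:** the real fingertips sit about 41 mm above the reported tool point. The first pushes therefore acted near the lid rather than low on the tin, and they went without visible tipping. My first attempt at the side nudge passed over the lid without touching it, and I repeated it lower.

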